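Sort spilled fittings into the counter bins by sweeping

ROBOT

A 6-joint arm with a two-finger parallel gripper is mounted at the origin on the work surface. World frame = base frame: x ahead of the robot, y to its left, z up, the work surface at z = 0. Lengths are in m, angles in rad, forces in N, time in s.
With the tool pointing down it reaches from about 0.375 to 0.975 m from the base axis. Payload 3.8 kg.
Tool frame: the origin (TCP) lies midway between the tips of the shut fingers; the grasp point (between the pads) lies 19 mm behind it; z points along the fingers, y is the direction in which the jaws open and shut (so a half turn about z gives the same grasp; the last joint's range is limited). The gripper opens to 88 mm and grips with 3 to 60 N. Pads are 18 mm wide; open, the fingers measure 123 mm over their backs; the gripper's body (75 mm by 187 mm) begins 45 mm behind the grasp point.
Start: joints at [-1.137, 0.264, 1.604, -0, 1.274, -0.037], TCP at [0.306, -0.602, 0.239] pointing down, gripper open.
Joint ranges: [-2.63, 2.63], [-0.94, 2.18], [0.31, 2.57], [-1.31, 4.45], [0, 2.66], [-2.55, 2.55]. Speed limits (rad/s): [2.57, 2.57, 3.14, 3.14, 3.14, 3.14].

INTERFACE

Orientations are given as a 3x3 rotation matrix whose columns are the frame's x, y, z axes.
In Python, from station import ctrl, viewer gives the robot as it stands. The module is installed in compiled form; this text tells all that it offers.
- The arm moves only by the shell command python3 -m handwheel 'ROWS'. ROWS is a JSON object of lists of equal length, an entry for each row: "grip": the gripper's target within -1 to 1 (fully open at 1, half-way at 0, shut at -1); "offset": the shift along the tool's x, y, z in units of 40 mm (1.0 is 40 mm), a list of three; "angular": the turn, a rotation vector about the tool's x, y, z in units of 5 degrees (1.0 is 5 degrees), a list of three. A call has exactly 5 rows; each row shifts and turns the commanded pose from where the row before left it, along the tool's axes as they then stand; what a row does not reach is not made up. A row lasts 1/12 s, in which the tool goes at most 41.7 mm and 7.16 degrees, less where a joint would pass 70% of its speed; a pose out of reach is approached as far as the arm can. A call is refused whole if a number of a shift passes 1 or a number of a turn 1, either way. A call with a gripper value outside its range is refused whole. The fingers move at their own pace and stop on an object; the grip force is fixed at half the most. Time passes only in rows, so rows that do not move let the fingers close, or fill a call up. It gives the time, the measured TCP pose, the force and the opening at its end, in the units of the state.
- ctrl.state(): the state, without advancing time (a new reading comes with each control period).
- viewer.snapshot(name): name is "side" or "top"; returns a dict with "image" (480x640x3 uint8, red, green, blue), "camera_matrix" (3x3 intrinsics, pixels), "dist_coeffs" ([k1, k2, p1, p2, k3] as OpenCV has them; the pictures are not rectified), "world_from_camera" (4x4, takes a point from camera to world coordinates). Camera axes: x right, y down, z forward; pixel columns grow to the right and rows downward; lengths in m; the calibration is good to about 2 mm. A picture is of the moment at which its call begins. There is no depth.
- ctrl.finish_job(): hands the job in, once; it reports no verdict.
The state is a dict: "clock": time; "qpos": joint angles; "qd": joint speeds; "joint_efforts": joint torques, N m; "tcp_pos": TCP position; "tcp_rot": TCP orientation; "force": force on the tool from outside, world axes, zero at the start; "wrist_torque": the same for the moment, N m; "gripper_width": finger opening in m.
Only numpy, scipy, OpenCV 4.12 (cv2) and the standard library are available. Lean on these libraries where they do the work, as an engineer would, in place of code of your own. Each camera call takes 0.05 s, during which the arm holds its last target.

TASK

Clear the grey sorting board on the paint shop counter: with the fingertips, push the two brass nuts along the board and off its open end into the blue bin, and the black furniture glide off the other end into the red bin. Sweep them only, do not pick anything up, and leave the little paint sample pot on the board, the paint tin and the brush as they stand.

Things in the scene. Friction and masses are not known exactly. Their poses are not given: they have to be found in the camera images.
- board: Grey laminated sorting board with wooden rails, fixed to the counter, never moves during the job. Origin on the counter under its centre. Its top is 50 mm above the counter and measures 280 mm along its own x and 260 mm along its own y. Rails 8 mm thick along both x edges (inner faces at own x = -140 and +140 mm) stand 12 mm above the top; both y ends (own y = -130 and +130 mm) are open and flush. A bin stands against each open end.
- blue_bin: Blue open-topped bin for the brass nuts, fixed, standing on the counter against one open end of the board (either end). Outside 280 mm along its x, 104 mm along its y, 45 mm high, so its rim is 5 mm below the board's top; walls and floor 4 mm. Origin under its centre, 184 mm from the board's centre along the board's +y or -y; axes parallel to the board's. There is a 2 mm gap between board and bin.
- red_bin: Red bin for the black glide, same shape and origin as the blue one, at the board's other open end.
- nut_a_center (a point): Centre of a large brass hexagon nut lying flat on the board: 30 mm across flats, 34 mm across corners, 16 mm high, about 60 g. Slides on the board when pushed from the side.
- nut_b_center (a point): Centre of the second brass nut, the same as the first.
- glide_center (a point): Centre of the black plastic furniture glide, a round disc lying flat on the board: 30 mm diameter, 14 mm high, about 20 g.
- pot_center (a point): Centre of a small paint sample pot standing on the board, white with a green cap, 38 mm diameter, 42 mm high, about 90 g. Stays where it is. The nuts, the glide and the pot lie in four rows about 60 mm apart along the board's x, one in each row, in any order.
- tin_center (a point): Centre of a paint tin with a yellow band standing on the counter beyond the bin on the left (+y), 87 mm diameter, 94 mm high. Stays where it is.
- brush_grip (a point): Grip of a paint brush lying on the counter beyond the bin on the right (-y), lengthwise along its x. Stays where it is.

How it is judged:
At the end, for the whole second after the job is handed in: Both brass nuts lie at rest inside the blue bin and the black glide inside the red bin (centres within the walls and lower than its rim, 45 mm); the pot has moved less than 15 mm and the tin and the brush less than 20 mm, pot and tin upright (x of nut_a_center in the frame of blue_bin between -0.136 and 0.136 m and y of nut_a_center in the frame of blue_bin between -0.048 and 0.048 m and z of nut_a_center in the frame of blue_bin between 0 and 0.045 m and linear speed of each of nut_a, nut_b, glide below 0.02 m/s and x of nut_b_center in the frame of blue_bin between -0.136 and 0.136 m and y of nut_b_center in the frame of blue_bin between -0.048 and 0.048 m and z of nut_b_center in the frame of blue_bin between 0 and 0.045 m and x of glide_center in the frame of red_bin between -0.136 and 0.136 m and y of glide_center in the frame of red_bin between -0.048 and 0.048 m and z of glide_center in the frame of red_bin between 0 and 0.045 m and distance of pot_center from where it was at the start of the episode below 0.015 m and distance of each of tin_center, brush_grip from where it was at the start of the episode below 0.02 m and angle between each of pot_center, tin_center's own z axis and vertical below 0.1 rad); the robot touches nothing.
It fails at once if a nut or the glide is lifted (its centre rises more than 20 mm above where it lay on the board) (height (world z) of any of nut_a_center, nut_b_center, glide_center above 0.078 m).
It fails at once if the sample pot is moved by more than 15 mm, or the tin or the brush by more than 20 mm (distance of pot_center from where it was at the start of the episode above 0.015 m or distance of any of tin_center, brush_grip from where it was at the start of the episode above 0.02 m).
It fails at once if the sample pot or the tin is tipped (angle between any of pot_center, tin_center's own z axis and vertical above 0.5 rad).
It also fails if it takes over 58 s, if anything falls off the work surface, if the arm or the gripper's body presses on something with over 40 N, if the wrist force passes 120 N, or if a joint passes its speed limit or range.

## Working session

There is one attempt and no reset: what is moved stays moved. The work goes in short steps, Python scripts to look and compute and a shell command to move; the robot and the scene stay as the last step left them, time stands still between calls to the robot, and variables do not carry over. Pictures are saved under pics/ and viewed, and the job is handed in when it is done.

```bash
mkdir -p pics; cat > h.py <<'E'
import numpy as np,cv2
from station import ctrl,viewer
def snap(n,f):
    s=viewer.snapshot(n); cv2.imwrite('pics/'+f,s['image'][:,:,::-1]); np.savez('pics/'+f[:-4]+'.npz',**s); return s
def ray(s,uv,z):
    p=cv2.undistortPoints(np.array(uv,float).reshape(-1,1,2),np.array(s['camera_matrix']),np.array(s['dist_coeffs'])).reshape(-1,2)
    T=np.array(s['world_from_camera']); d=np.c_[p,np.ones(len(p))]@T[:3,:3].T; o=T[:3,3]
    return o+d*((np.atleast_1d(z)-o[2])/d[:,2])[:,None]
E
python3 - <<'E'
from h import *
for n in('top','side'):
    s=snap(n,n+'1.png'); print(s['world_from_camera'],s['camera_matrix'],s['dist_coeffs'])
st=ctrl.state(); print(st)
E
```

```text
[[-1.43006111e-03 -9.87315305e-01  1.58765374e-01  3.48093001e-01]
 [-9.99998814e-01  1.32123530e-03 -7.91001073e-04 -1.15064085e-02]
 [ 5.71201049e-04 -1.58766317e-01 -9.87316024e-01  1.24749040e+00]
 [ 0.00000000e+00  0.00000000e+00  0.00000000e+00  1.00000000e+00]] [[512.72178848   0.         317.6882943 ]
 [  0.         512.72178848 233.86019814]
 [  0.           0.           1.        ]] [-0.1473219  0.         0.         0.         0.       ]
[[ 0.88838275 -0.35117362  0.29572485  0.26282042]
 [-0.45904863 -0.68941842  0.56033615 -0.57767762]
 [ 0.00710289 -0.63354505 -0.7736732   0.87502814]
 [ 0.          0.          0.          1.        ]] [[463.47453178   0.         320.45339867]
 [  0.         463.47453178 240.56512939]
 [  0.           0.           1.        ]] [0.01057997 0.         0.         0.         0.        ]
{'clock': 0.1, 'qpos': array([-1.13691428e+00,  2.64641691e-01,  1.60522281e+00, -9.63685429e-08,
        1.27369925e+00, -3.69071625e-02]), 'qd': array([ 0.00144262, -0.0002038 , -0.0030664 ,  0.00149447,  0.00012112,
       -0.00086841]), 'joint_efforts': array([ 6.07163402e-04, -5.03620863e+01, -3.58070326e+01,  7.30672851e-02,
        2.33079441e-02, -5.69794895e-05]), 'tcp_pos': array([ 0.30589971, -0.60099305,  0.23754475]), 'tcp_rot': array([[ 8.91210607e-01,  4.53588985e-01, -8.28725902e-04],
       [ 4.53589736e-01, -8.91208816e-01,  1.78841848e-03],
       [ 7.26390912e-05, -1.96975908e-03, -9.99998057e-01]]), 'force': array([ 0.27988857, -0.43074731,  0.17232355]), 'wrist_torque': array([ 0.03703089, -0.03880843, -0.02681385]), 'gripper_width': 0.08819325028289401}
```

View pics/top1.png

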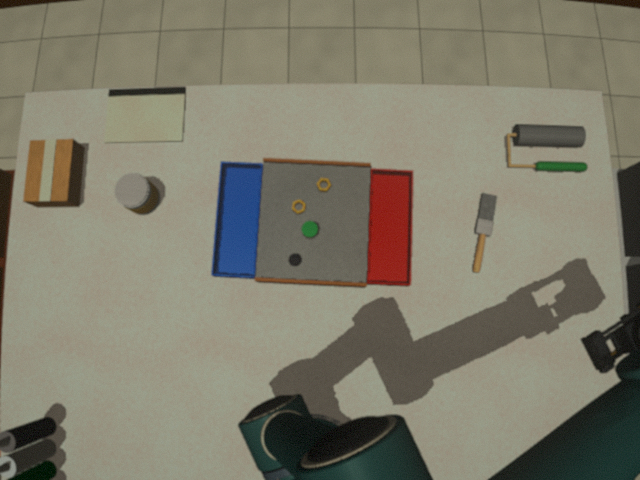

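View pics/side1.png

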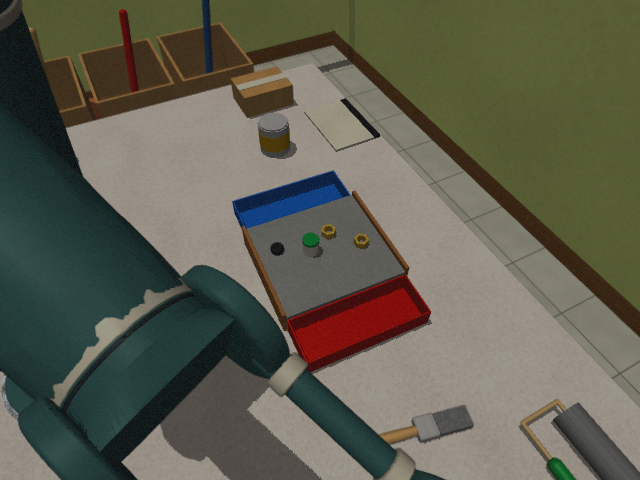

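The top view shows the blue bin at +y (left, px 240,220) and the red at −y (390,225). The nuts are at about (323,184) and (298,206), the pot cap at (310,229), the glide at (295,260). The side view agrees.

```bash
cat > loc.py <<'E'
from h import *
def cents(s,n):
    hsv=cv2.cvtColor(s['image'],cv2.COLOR_RGB2HSV); H,S,V=[hsv[...,i].astype(int) for i in range(3)]
    roi=np.zeros(H.shape,bool)
    if n=='top': roi[150:295,205:420]=1
    else: roi[175:370,230:435]=1
    ms={'brass':(H>15)&(H<32)&(S>120)&(V>60),'green':(H>45)&(H<85)&(S>100),'black':(V<45),'blue':(H>100)&(H<130)&(S>120),'red':((H<6)|(H>174))&(S>150),'grey':(S<40)&(V<135)&(V>70)}
    out={}
    for k,m in ms.items():
        m=(m&roi).astype(np.uint8)
        if k=='brass': m=cv2.morphologyEx(m,cv2.MORPH_CLOSE,np.ones((5,5)))
        c,_=cv2.findContours(m,0,2); r=[]
        for q in sorted(c,key=cv2.contourArea)[::-1][:4]:
            if cv2.contourArea(q)<30: continue
            x,y,w,h=cv2.boundingRect(q); M=cv2.moments(q); r.append((M['m10']/M['m00'],M['m01']/M['m00'],w,h,cv2.contourArea(q),cv2.minAreaRect(q)))
        out[k]=r
    return out
E
python3 - <<'E'
from loc import *
np.set_printoptions(precision=4,suppress=True)
for n in('top','side'):
    s=dict(np.load(f'pics/{n}1.npz')); o=cents(s,n)
    for k,v in o.items():
        z={'brass':.066 if n=='top' else .062,'green':.092,'black':.064 if n=='top' else .06,'blue':.045,'red':.045,'grey':.05}[k]
        for r in v:
            print(n,k,np.round(r[:5],1),ray(s,[r[:2]],z)[0][:2])
            if k in('grey','blue','red') : print('   corners',ray(s,cv2.boxPoints(r[5]),z)[:,:2].tolist())
E
```

```text
top brass [323.5 184.1  14.   14.  127. ] [ 0.6577 -0.0264]
top brass [298.4 206.3  14.   14.  126.5] [0.6039 0.0329]
top green [309.6 228.7  16.   16.  177.5] [0.5458 0.0061]
top black [294.6 259.2  10.   10.   66.5] [0.4788 0.0413]
top blue [ 237.1  220.1   50.   116.  4554.5] [0.5751 0.1806]
   corners [[0.4438290559147434, 0.23807297184989898], [0.7235075359654806, 0.22387031425018322], [0.7137256704979672, 0.11950857877748794], [0.43578875555273844, 0.1374451198805859]]
top red [ 389.7  227.7   45.   115.  4623. ] [ 0.5562 -0.1843]
   corners [[0.4231654037236188, -0.12747983842863006], [0.6998139077225913, -0.13812994602103304], [0.6979432522015148, -0.2437830755554664], [0.4204595372019545, -0.22923807801691054]]
top grey [  313.    222.1   121.    120.  12076. ] [ 0.5689 -0.0013]
   corners [[0.4417370450413184, 0.16053075730919936], [0.7195989382178816, 0.15443067806713873], [0.7053633882407719, -0.14096758246442562], [0.42887372085762154, -0.12396441099715286]]
side brass [360.8 240.7  15.   15.  148.5] [ 0.655  -0.0307]
side brass [327.9 231.   13.   15.  139.5] [0.6019 0.
[... 972 characters left out ...]
  118.5] [0.9199 0.0709]
   corners [[0.9084005095051465, 0.09948053023913028], [0.9432919519707132, 0.08174720784082512], [0.9080190200737381, 0.03342789709496341], [0.8742122166900287, 0.0506202169790102]]
side grey [379.1 344.  106.   49.  113. ] [ 0.5604 -0.263 ]
   corners [[0.44664682629345864, -0.2553145564551906], [0.6809955354558879, -0.2620625416687278], [0.6787499038338886, -0.27154828115387347], [0.4459573912429408, -0.2641835380285562]]
side grey [234.3 365.8  14.   10.   60.5] [ 0.2941 -0.177 ]
   corners [[0.2910853377520846, -0.16226682264382514], [0.3129623090115572, -0.1735090832738324], [0.30642319884691716, -0.1903295819193303], [0.2848329433962461, -0.17922869177964018]]
```

```bash
python3 -m handwheel '{"grip":[-0.7,-0.7,-0.7,-0.7,-0.7],"offset":[[1,0,0],[1,0,0],[1,0,0],[1,0,0],[1,0,0]],"angular":[[0,0,-1],[0,0,-1],[0,0,-1],[0,0,-1],[0,0,-1]]}'
python3 -m handwheel '{"grip":[-0.7,-0.7,-0.7,-0.7,-0.7],"offset":[[1,0,0],[1,0,0],[1,0,0],[1,0,0],[1,0,0]],"angular":[[0,0,-1],[0,0,-1],[0,0,-1],[0,0,-1],[0,0,-1]]}'
python3 -m handwheel '{"grip":[-0.7,-0.7,-0.7,-0.7,-0.7],"offset":[[1,0,0],[1,0,0],[0,0,0],[0,0,0],[0,0,0]],"angular":[[0,0,-1],[0,0,-1],[0,0,0],[0,0,0],[0,0,0]]}'
cat > where.py <<'E'
from h import *
np.set_printoptions(precision=4,suppress=True)
C=np.array([.5695,-.002]);th=np.radians(-3); ex=np.array([np.cos(th),np.sin(th)]);ey=np.array([-ex[1],ex[0]])
def own(p): d=np.array(p)[:2]-C; return np.array([d@ex,d@ey])
if __name__=='__main__':
    s=ctrl.state(); p=s['tcp_pos'];R=s['tcp_rot']
    print('t',s['clock'],'own',own(p),'z',p[2],'w',s['gripper_width'],'F',s['force'],'yaw y',np.degrees(np.arctan2(R[1,1],R[0,1])),'tz',R[:,2])
E
python3 where.py; python3 - <<'E'
from where import *
for n,p in dict(A=(.6565,-.0283),B=(.603,.031),pot=(.5447,.0042),gl=(.4778,.039),blue=(.580,.180),red=(.561,-.184)).items(): print(n,own(p))
E
```

```text
clock: 0.52
tcp_pos: [0.4659, -0.4811, 0.2379]
tcp_rot: [[0.613, 0.79, -0.0], [0.79, -0.613, 0.001], [0.0, -0.001, -1.0]]
force: [0.8, -1.2, -0.2]
gripper_width: 0.0568
clock: 0.93
tcp_pos: [0.5588, -0.3051, 0.238]
tcp_rot: [[0.221, 0.975, -0.001], [0.975, -0.221, 0.0], [0.0, -0.001, -1.0]]
force: [0.5, -0.3, -0.0]
gripper_width: 0.0239
clock: 1.35
tcp_pos: [0.5725, -0.2284, 0.2384]
tcp_rot: [[0.053, 0.999, -0.001], [0.999, -0.053, -0.0], [-0.0, -0.001, -1.0]]
force: [0.9, 0.2, 0.1]
gripper_width: 0.0132
t 1.35 own [ 0.0148 -0.2259] z 0.2384244588661348 w 0.013203192456234381 F [0.9328 0.2439 0.0896] yaw y -3.0131595167189524 tz [-0.0005 -0.0004 -1.    ]
A [ 0.0883 -0.0217]
B [0.0317 0.0347]
pot [-0.0251  0.0049]
gl [-0.0937  0.0361]
blue [0.001  0.1823]
red [ 0.001  -0.1822]
```

```bash
python3 -m handwheel '{"grip":[-0.7,-0.7,-0.7,-0.7,-0.7],"offset":[[0.75,0.36,0],[0.75,0.36,0],[0.75,0.36,0],[0.75,0.36,0],[0.75,0.36,0]],"angular":[[0,0,0],[0,0,0],[0,0,0],[0,0,0],[0,0,0]]}'
python3 -m handwheel '{"grip":[-0.7,-0.7,-0.7,-0.7,-0.7],"offset":[[0,0,1],[0,0,1],[0,0,0.9],[0,0,0.5],[0,0,0]],"angular":[[0,0,0],[0,0,0],[0,0,0],[0,0,0],[0,0,0]]}'
python3 where.py
python3 - <<'E'
from h import *
s=snap('side','side2.png'); i=s['image'][150:390,200:460]; cv2.imwrite('pics/side2c.png',cv2.resize(i[:,:,::-1],None,fx=2.4,fy=2.4))
E
```

```text
clock: 1.77
tcp_pos: [0.653, -0.0835, 0.2385]
tcp_rot: [[0.057, 0.998, -0.0], [0.998, -0.057, -0.0], [-0.001, -0.0, -1.0]]
force: [0.0, -0.3, 0.4]
gripper_width: 0.0129
clock: 2.18
tcp_pos: [0.6476, -0.0836, 0.0955]
tcp_rot: [[0.056, 0.998, -0.012], [0.998, -0.055, 0.002], [0.001, -0.012, -1.0]]
force: [-0.5, -0.5, -0.5]
gripper_width: 0.0131
t 2.1833 own [ 0.0822 -0.0774] z 0.09550089689297715 w 0.013088461980785475 F [-0.5384 -0.4932 -0.5323] yaw y -3.1816778459740864 tz [-0.0118  0.0016 -0.9999]
```

View pics/side2c.png

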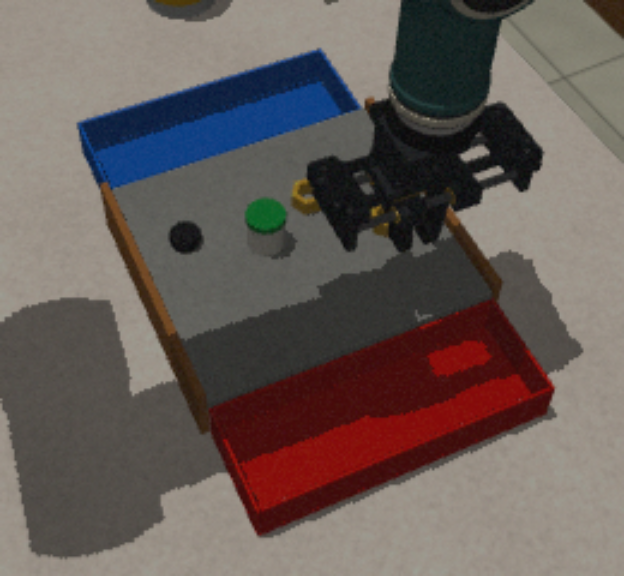

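The side crop shows the fingers just behind the far nut (crop 415,240), and the other three objects are undisturbed.

```bash
python3 where.py;  python3 -m handwheel '{"grip":[-0.7,-0.7,-0.7,-0.7,-0.7],"offset":[[0,0.03,0.4],[0,0.03,0],[0,0.03,0],[0,0,0],[0,0,0]],"angular":[[0,0,0],[0,0,0],[0,0,0],[0,0,0],[0,0,0]]}'; python3 where.py
```

```text
t 2.2333 own [ 0.0844 -0.0775] z 0.09890507839854869 w 0.013207801622874667 F [ 0.4052 -0.4306 -0.749 ] yaw y -3.1767381075970453 tz [-0.0072  0.0009 -1.    ]
clock: 2.65
tcp_pos: [0.6574, -0.0832, 0.0889]
tcp_rot: [[0.053, 0.999, 0.003], [0.999, -0.053, -0.001], [-0.0, 0.003, -1.0]]
force: [1.2, -0.5, 0.5]
gripper_width: 0.0133
t 2.65 own [ 0.0921 -0.0765] z 0.08890646609064176 w 0.013264204480701612 F [ 1.1708 -0.5004  0.4959] yaw y -3.0574654872694955 tz [ 0.0032 -0.0006 -1.    ]
```

```bash
 python3 -m handwheel '{"grip":[-0.7,-0.7,-0.7,-0.7,-0.7],"offset":[[0,-0.04,0.2],[0,-0.03,0.2],[0,-0.03,0.2],[0,0,0.18],[0,0,0]],"angular":[[0,0,0],[0,0,0],[0,0,0],[0,0,0],[0,0,0]]}'; python3 where.py
```

```text
clock: 3.07
tcp_pos: [0.6499, -0.082, 0.0526]
tcp_rot: [[0.053, 0.999, -0.004], [0.999, -0.053, 0.001], [0.001, -0.004, -1.0]]
force: [-0.9, -0.1, -0.2]
gripper_width: 0.0131
t 3.0667 own [ 0.0844 -0.0756] z 0.05264866241028321 w 0.013135103405918476 F [-0.8795 -0.0757 -0.218 ] yaw y -3.0209314244229897 tz [-0.0045  0.0008 -1.    ]
```

```bash
 python3 -m handwheel '{"grip":[-0.7,-0.7,-0.7,-0.7,-0.7],"offset":[[0,0.03,-0.04],[0,0,0],[0,0,0],[0,0,0],[0,0,0]],"angular":[[0,0,0],[0,0,0],[0,0,0],[0,0,0],[0,0,0]]}'; python3 where.py
```

```text
clock: 3.48
tcp_pos: [0.6536, -0.0825, 0.0576]
tcp_rot: [[0.053, 0.999, 0.001], [0.999, -0.053, -0.0], [-0.0, 0.001, -1.0]]
force: [-0.6, 0.1, -0.2]
gripper_width: 0.0131
t 3.4833 own [ 0.0882 -0.076 ] z 0.057615839641933994 w 0.013099303607756504 F [-0.614   0.0564 -0.1832] yaw y -3.023481452320111 tz [ 0.0009 -0.0002 -1.    ]
```

```bash
 for i in 1; do python3 -m handwheel '{"grip":[-0.7,-0.7,-0.7,-0.7,-0.7],"offset":[[0.1,0,0.02],[0.2,0,0],[0.25,0,0],[0.25,0,0],[0.2,0,0]],"angular":[[0,0,0],[0,0,0],[0,0,0],[0,0,0],[0,0,0]]}'; done
python3 -m handwheel '{"grip":[-0.7,-0.7,-0.7,-0.7,-0.7],"offset":[[0.2,0,0],[0.25,0,0],[0.25,0,0],[0.25,0,0],[0.2,0,0]],"angular":[[0,0,0],[0,0,0],[0,0,0],[0,0,0],[0,0,0]]}'
python3 where.py
python3 - <<'E'
from h import *
s=snap('side','side3.png'); i=s['image'][150:390,200:460]; cv2.imwrite('pics/side3c.png',cv2.resize(i[:,:,::-1],None,fx=2.4,fy=2.4))
s=snap('top','top3.png'); i=s['image'][130:310,190:430]; cv2.imwrite('pics/top3c.png',cv2.resize(i[:,:,::-1],None,fx=2.4,fy=2.4))
E
```

```text
clock: 3.9
tcp_pos: [0.6553, -0.041, 0.0563]
tcp_rot: [[0.052, 0.999, -0.0], [0.999, -0.052, 0.0], [0.0, -0.0, -1.0]]
force: [-0.4, -0.3, -0.5]
gripper_width: 0.0132
clock: 4.32
tcp_pos: [0.6578, 0.0048, 0.0563]
tcp_rot: [[0.052, 0.999, -0.0], [0.999, -0.052, 0.0], [0.0, -0.0, -1.0]]
force: [-0.6, -0.3, -1.0]
gripper_width: 0.0132
t 4.3167 own [0.0878 0.0114] z 0.05629139876290652 w 0.01316581166549137 F [-0.6256 -0.2786 -1.008 ] yaw y -2.9967965268227448 tz [-0.0001  0.0001 -1.    ]
```

View pics/side3c.png

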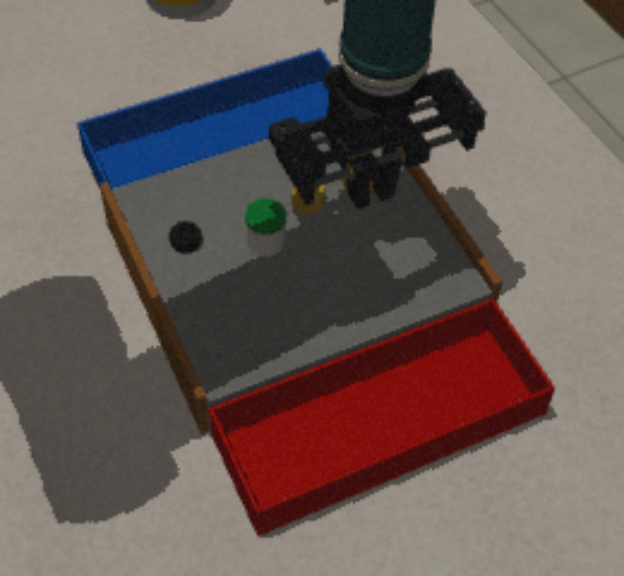

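View pics/top3c.png

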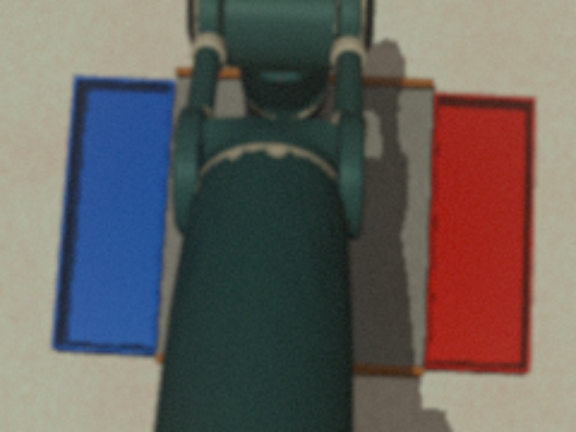

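The side view shows a brass edge ahead of the fingers (crop 350,185), with nut B (310,200) and the pot (266,230) still in place. The arm blocks the top view. I'll keep pushing.

```bash
python3 -m handwheel '{"grip":[-0.7,-0.7,-0.7,-0.7,-0.7],"offset":[[0.2,0,0],[0.25,0,0],[0.25,0,0],[0.25,0,0],[0.25,0,0]],"angular":[[0,0,0],[0,0,0],[0,0,0],[0,0,0],[0,0,0]]}'
python3 -m handwheel '{"grip":[-0.7,-0.7,-0.7,-0.7,-0.7],"offset":[[0.25,0,0],[0.25,0,0],[0.25,0,0],[0.25,0,0],[0.25,0,0]],"angular":[[0,0,0],[0,0,0],[0,0,0],[0,0,0],[0,0,0]]}'
python3 -m handwheel '{"grip":[-0.7,-0.7,-0.7,-0.7,-0.7],"offset":[[0.25,0,0],[0.25,0,0],[0.2,0,0],[0.1,0,0],[0,0,0]],"angular":[[0,0,0],[0,0,0],[0,0,0],[0,0,0],[0,0,0]]}'
python3 where.py
python3 - <<'E'
from h import *
s=snap('side','side4.png'); i=s['image'][150:390,200:460]; cv2.imwrite('pics/side4c.png',cv2.resize(i[:,:,::-1],None,fx=2.4,fy=2.4))
s=snap('top','top4.png'); i=s['image'][130:310,190:430]; cv2.imwrite('pics/top4c.png',cv2.resize(i[:,:,::-1],None,fx=2.4,fy=2.4))
E
```

```text
clock: 4.83
tcp_pos: [0.6603, 0.0524, 0.0563]
tcp_rot: [[0.053, 0.999, -0.0], [0.999, -0.053, 0.0], [0.0, -0.0, -1.0]]
force: [0.3, -0.9, 0.1]
gripper_width: 0.0134
clock: 5.25
tcp_pos: [0.663, 0.1023, 0.0564]
tcp_rot: [[0.053, 0.999, 0.0], [0.999, -0.053, -0.0], [-0.0, 0.0, -1.0]]
force: [0.4, -1.7, 0.8]
gripper_width: 0.0131
clock: 5.67
tcp_pos: [0.6646, 0.1344, 0.0563]
tcp_rot: [[0.052, 0.999, 0.0], [0.999, -0.052, 0.0], [0.0, 0.0, -1.0]]
force: [0.3, 0.3, 1.2]
gripper_width: 0.0134
t 5.6667 own [0.0878 0.1412] z 0.05626658176763732 w 0.013406321098067909 F [0.3286 0.3113 1.2005] yaw y -2.959629203699091 tz [ 0.      0.0002 -1.    ]
```

View pics/side4c.png

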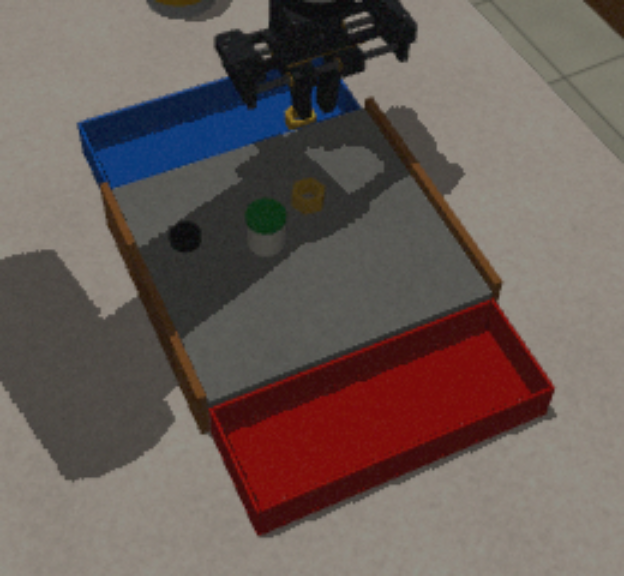

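View pics/top4c.png

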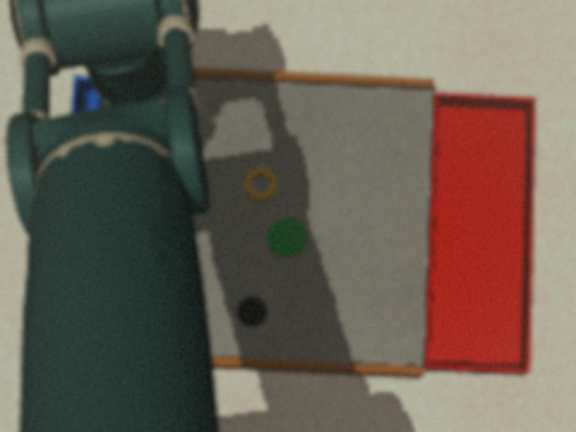

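```bash
python3 - <<'E'
from where import *
s=dict(np.load('pics/side4.npz'))
for z in(.012,.02,.04,.058): print(z,own(ray(s,[(325,198.5)],z)[0]))
i=s['image'][165:225,280:370]; cv2.imwrite('pics/side4z.png',cv2.resize(i[:,:,::-1],None,fx=8,fy=8,interpolation=2))
E
```

```text
0.012 [0.0896 0.1745]
0.02 [0.0862 0.1674]
0.04 [0.0778 0.1497]
0.058 [0.0701 0.1337]
```

View pics/side4z.png

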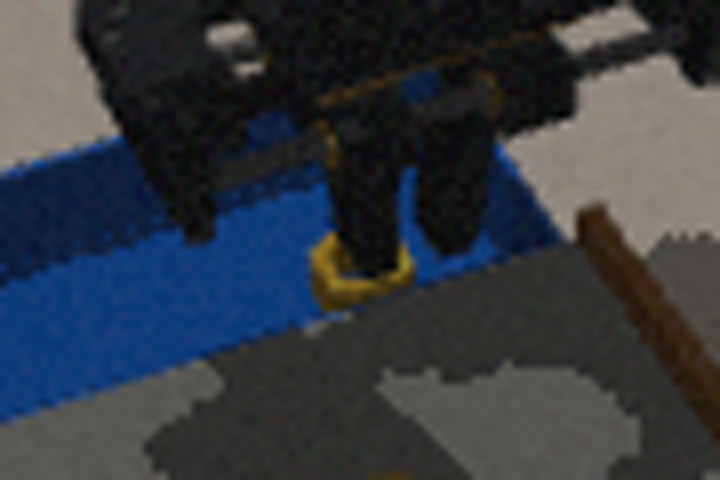

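Nut A lies on the blue bin floor, seen past the fingertips at px (325,198). On to nut B: lift, go back behind it, and descend in small steps.

```bash
python3 -m handwheel '{"grip":[-0.7,-0.7,-0.7,-0.7,-0.7],"offset":[[0,0,-0.3],[0,0,-0.4],[0,0,-0.4],[0,0,-0.3],[0,0,0]],"angular":[[0,0,0],[0,0,0],[0,0,0],[0,0,0],[0,0,0]]}'
python3 -m handwheel '{"grip":[-0.7,-0.7,-0.7,-0.7,-0.7],"offset":[[-0.78,-0.27,0],[-0.78,-0.27,0],[-0.78,-0.27,0],[-0.78,-0.27,0],[-0.78,-0.27,0]],"angular":[[0,0,0],[0,0,0],[0,0,0],[0,0,0],[0,0,0]]}'
python3 -m handwheel '{"grip":[-0.7,-0.7,-0.7,-0.7,-0.7],"offset":[[0,0,0],[0,0,0],[0,0,0],[0,0,0],[0,0,0]],"angular":[[0,0,0],[0,0,0],[0,0,0],[0,0,0],[0,0,0]]}'
python3 where.py
```

```text
clock: 6.18
tcp_pos: [0.6672, 0.1331, 0.1168]
tcp_rot: [[0.053, 0.999, 0.007], [0.999, -0.053, 0.001], [0.001, 0.007, -1.0]]
force: [0.7, -0.2, -0.3]
gripper_width: 0.013
clock: 6.6
tcp_pos: [0.6013, -0.021, 0.1119]
tcp_rot: [[0.053, 0.999, -0.001], [0.999, -0.053, -0.0], [-0.0, -0.001, -1.0]]
force: [0.1, 0.3, -0.0]
gripper_width: 0.0133
clock: 7.02
tcp_pos: [0.6029, -0.0186, 0.1123]
tcp_rot: [[0.052, 0.999, 0.0], [0.999, -0.052, 0.0], [0.0, 0.0, -1.0]]
force: [-0.5, 0.4, -0.0]
gripper_width: 0.013
t 7.0167 own [ 0.0342 -0.0149] z 0.1122835863728124 w 0.01301276541565776 F [-0.514   0.4254 -0.0098] yaw y -2.9529377328385924 tz [ 0.0002  0.0002 -1.    ]
```

```bash
python3 -m handwheel '{"grip":[-0.7,-0.7,-0.7,-0.7,-0.7],"offset":[[0,0,0.2],[0,0,0.3],[0,0,0.3],[0,0,0.25],[0,0,0.15]],"angular":[[0,0,0],[0,0,0],[0,0,0],[0,0,0],[0,0,0]]}'
python3 -m handwheel '{"grip":[-0.7,-0.7,-0.7,-0.7,-0.7],"offset":[[0,0,0.1],[0,0,0.1],[0,0,0],[0,0,0],[0,0,0]],"angular":[[0,0,0],[0,0,0],[0,0,0],[0,0,0],[0,0,0]]}'
python3 where.py
python3 - <<'E'
from h import *
s=snap('side','side5.png'); i=s['image'][150:390,200:460]; cv2.imwrite('pics/side5c.png',cv2.resize(i[:,:,::-1],None,fx=2.4,fy=2.4))
E
```

```text
clock: 7.43
tcp_pos: [0.6007, -0.0193, 0.0613]
tcp_rot: [[0.052, 0.999, -0.004], [0.999, -0.052, 0.0], [0.0, -0.004, -1.0]]
force: [-0.2, -0.2, -0.8]
gripper_width: 0.013
clock: 7.85
tcp_pos: [0.603, -0.0198, 0.0569]
tcp_rot: [[0.053, 0.999, 0.001], [0.999, -0.053, -0.0], [-0.0, 0.001, -1.0]]
force: [0.6, -0.0, 0.1]
gripper_width: 0.0133
t 7.85 own [ 0.0344 -0.016 ] z 0.0568684756377658 w 0.013326502133299252 F [ 0.589  -0.0352  0.109 ] yaw y -3.031549726726054 tz [ 0.0011 -0.0001 -1.    ]
```

View pics/side5c.png

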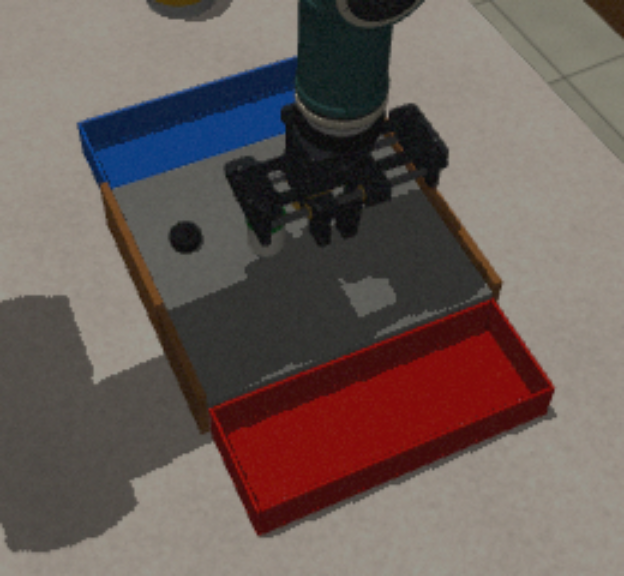

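The fingers are behind nut B. The pot (crop 262,240) is partly hidden behind the gripper body but still stands, and no force shows.

```bash
python3 -m handwheel '{"grip":[-0.7,-0.7,-0.7,-0.7,-0.7],"offset":[[0.1,0,0],[0.2,0,0],[0.25,0,0],[0.25,0,0],[0.25,0,0]],"angular":[[0,0,0],[0,0,0],[0,0,0],[0,0,0],[0,0,0]]}'
python3 -m handwheel '{"grip":[-0.7,-0.7,-0.7,-0.7,-0.7],"offset":[[0.25,0,0],[0.25,0,0],[0.25,0,0],[0.25,0,0],[0.25,0,0]],"angular":[[0,0,0],[0,0,0],[0,0,0],[0,0,0],[0,0,0]]}'
python3 -m handwheel '{"grip":[-0.7,-0.7,-0.7,-0.7,-0.7],"offset":[[0.25,0,0],[0.25,0,0],[0.25,0,0],[0.25,0,0],[0.25,0,0]],"angular":[[0,0,0],[0,0,0],[0,0,0],[0,0,0],[0,0,0]]}'
python3 -m handwheel '{"grip":[-0.7,-0.7,-0.7,-0.7,-0.7],"offset":[[0.25,0,0],[0.15,0,0],[0,0,0],[0,0,0],[0,0,0]],"angular":[[0,0,0],[0,0,0],[0,0,0],[0,0,0],[0,0,0]]}'
python3 where.py
python3 - <<'E'
from h import *
s=snap('side','side6.png'); i=s['image'][150:390,200:460]; cv2.imwrite('pics/side6c.png',cv2.resize(i[:,:,::-1],None,fx=2.4,fy=2.4))
E
```

```text
clock: 8.32
tcp_pos: [0.6048, 0.0235, 0.0565]
tcp_rot: [[0.052, 0.999, 0.0], [0.999, -0.052, -0.0], [-0.0, 0.0, -1.0]]
force: [0.8, -1.3, 0.3]
gripper_width: 0.0132
clock: 8.73
tcp_pos: [0.6073, 0.0733, 0.0563]
tcp_rot: [[0.053, 0.999, -0.0], [0.999, -0.053, -0.0], [-0.0, -0.0, -1.0]]
force: [-0.4, -1.5, 1.0]
gripper_width: 0.0133
clock: 9.15
tcp_pos: [0.6099, 0.1233, 0.0562]
tcp_rot: [[0.053, 0.999, -0.0], [0.999, -0.053, 0.0], [0.0, -0.0, -1.0]]
force: [0.4, -0.0, -0.6]
gripper_width: 0.0133
clock: 9.57
tcp_pos: [0.6107, 0.1379, 0.0562]
tcp_rot: [[0.053, 0.999, -0.0], [0.999, -0.053, -0.0], [-0.0, -0.0, -1.0]]
force: [-0.2, -1.6, -0.6]
gripper_width: 0.013
t 9.5667 own [0.0338 0.1419] z 0.056179880619175324 w 0.012977113579892629 F [-0.193  -1.5728 -0.6216] yaw y -3.022260986418427 tz [-0.0003 -0.0002 -1.    ]
```

View pics/side6c.png

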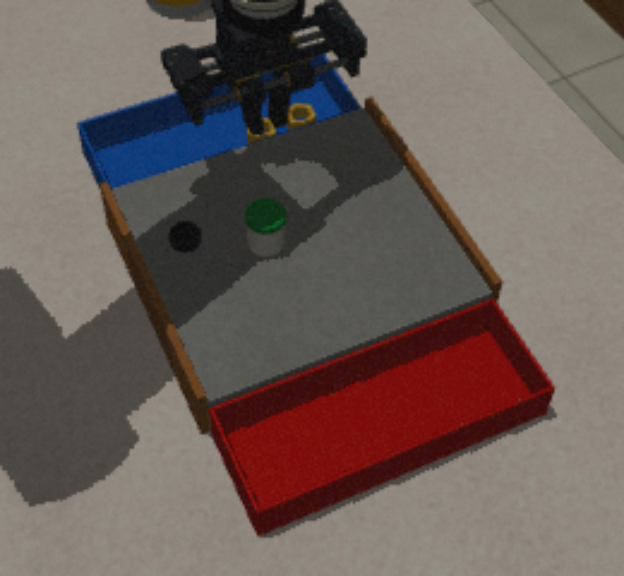

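Both nuts lie in the blue bin (crop 262,127 and 300,113); the pot and glide have not moved. Next, the glide.

```bash
python3 -m handwheel '{"grip":[-0.7,-0.7,-0.7,-0.7,-0.7],"offset":[[0,0,-0.3],[0,0,-0.4],[0,0,-0.4],[0,0,-0.3],[0,0,0]],"angular":[[0,0,0],[0,0,0],[0,0,0],[0,0,0],[0,0,0]]}'
python3 -m handwheel '{"grip":[-0.7,-0.7,-0.7,-0.7,-0.7],"offset":[[-0.25,-0.64,0],[-0.25,-0.64,0],[-0.25,-0.64,0],[-0.25,-0.64,0],[-0.25,-0.64,0]],"angular":[[0,0,0],[0,0,0],[0,0,0],[0,0,0],[0,0,0]]}'
python3 -m handwheel '{"grip":[-0.7,-0.7,-0.7,-0.7,-0.7],"offset":[[0,0,0],[0,0,0],[0,0,0],[0,0,0],[0,0,0]],"angular":[[0,0,0],[0,0,0],[0,0,0],[0,0,0],[0,0,0]]}'
python3 where.py
```

```text
clock: 10.03
tcp_pos: [0.6134, 0.1382, 0.1165]
tcp_rot: [[0.053, 0.999, 0.006], [0.999, -0.053, 0.001], [0.002, 0.006, -1.0]]
force: [1.3, 0.9, 0.7]
gripper_width: 0.0133
clock: 10.45
tcp_pos: [0.4787, 0.0943, 0.1118]
tcp_rot: [[0.053, 0.999, -0.001], [0.999, -0.053, -0.0], [-0.0, -0.001, -1.0]]
force: [0.3, -1.3, 0.4]
gripper_width: 0.0131
clock: 10.87
tcp_pos: [0.4817, 0.0952, 0.1127]
tcp_rot: [[0.053, 0.999, 0.001], [0.999, -0.053, 0.0], [0.0, 0.001, -1.0]]
force: [-0.2, 1.2, 0.2]
gripper_width: 0.0132
t 10.8667 own [-0.0927  0.0925] z 0.11266646755420438 w 0.013183963202836076 F [-0.1988  1.1934  0.1929] yaw y -3.018468751846236 tz [ 0.0011  0.0002 -1.    ]
```

```bash
python3 -m handwheel '{"grip":[-0.7,-0.7,-0.7,-0.7,-0.7],"offset":[[0,0,0.2],[0,0,0.3],[0,0,0.3],[0,0,0.25],[0,0,0.15]],"angular":[[0,0,0],[0,0,0],[0,0,0],[0,0,0],[0,0,0]]}'
python3 -m handwheel '{"grip":[-0.7,-0.7,-0.7,-0.7,-0.7],"offset":[[0,-0.02,0.1],[0,0,0.1],[0,0,0],[0,0,0],[0,0,0]],"angular":[[0,0,0],[0,0,0],[0,0,0],[0,0,0],[0,0,0]]}'
python3 where.py
python3 - <<'E'
from h import *
s=snap('side','side7.png'); i=s['image'][150:390,200:460]; cv2.imwrite('pics/side7c.png',cv2.resize(i[:,:,::-1],None,fx=2.4,fy=2.4))
E
```

```text
clock: 11.28
tcp_pos: [0.4796, 0.0949, 0.0624]
tcp_rot: [[0.053, 0.999, -0.002], [0.999, -0.053, -0.0], [-0.0, -0.002, -1.0]]
force: [-0.3, -0.4, -0.2]
gripper_width: 0.0135
clock: 11.7
tcp_pos: [0.4801, 0.095, 0.0568]
tcp_rot: [[0.053, 0.999, 0.001], [0.999, -0.053, 0.0], [0.0, 0.001, -1.0]]
force: [0.1, -0.3, -0.3]
gripper_width: 0.0135
t 11.7 own [-0.0944  0.0922] z 0.056816700655680404 w 0.013488560633404804 F [ 0.1222 -0.3264 -0.3135] yaw y -3.023888366212273 tz [ 0.001   0.0001 -1.    ]
```

View pics/side7c.png

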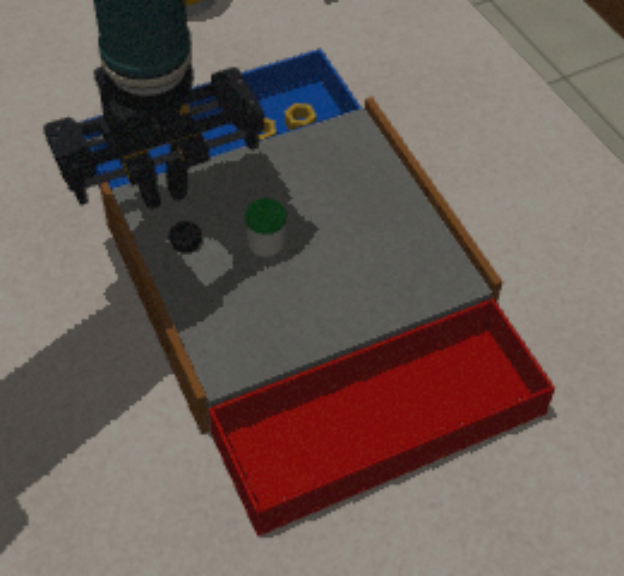

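The fingers stand behind the glide (crop 186,237) and in line with it, clear of the rail and pot. I'll push it along −tool x.

```bash
python3 -m handwheel '{"grip":[-0.7,-0.7,-0.7,-0.7,-0.7],"offset":[[-0.1,0,0],[-0.2,0,0],[-0.25,0,0],[-0.25,0,0],[-0.25,0,0]],"angular":[[0,0,0],[0,0,0],[0,0,0],[0,0,0],[0,0,0]]}'
python3 -m handwheel '{"grip":[-0.7,-0.7,-0.7,-0.7,-0.7],"offset":[[-0.25,0,0],[-0.25,0,0],[-0.25,0,0],[-0.25,0,0],[-0.2,0,0]],"angular":[[0,0,0],[0,0,0],[0,0,0],[0,0,0],[0,0,0]]}'
python3 where.py
python3 - <<'E'
from h import *
s=snap('side','side8.png'); i=s['image'][150:390,200:460]; cv2.imwrite('pics/side8c.png',cv2.resize(i[:,:,::-1],None,fx=2.4,fy=2.4))
E
```

```text
clock: 12.17
tcp_pos: [0.4772, 0.0518, 0.0564]
tcp_rot: [[0.053, 0.999, 0.0], [0.999, -0.053, -0.0], [-0.0, 0.0, -1.0]]
force: [-0.7, -0.1, -0.1]
gripper_width: 0.0133
clock: 12.58
tcp_pos: [0.4747, 0.0038, 0.0563]
tcp_rot: [[0.053, 0.999, 0.0], [0.999, -0.053, -0.0], [-0.0, 0.0, -1.0]]
force: [0.3, 0.9, 0.6]
gripper_width: 0.0133
t 12.5833 own [-0.095   0.0009] z 0.05633028511836595 w 0.013343243845283024 F [0.2718 0.8748 0.5611] yaw y -3.058240041621048 tz [ 0.     -0.0001 -1.    ]
```

View pics/side8c.png

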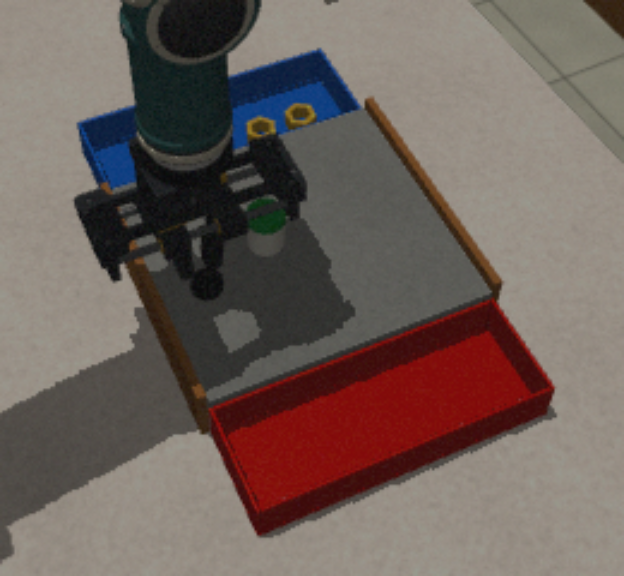

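```bash
python3 - <<'E'
from where import *
s=dict(np.load('pics/side8.npz'))
print(own(ray(s,[(200+207/2.4,150+283/2.4)],.06)[0]))
E
```

```text
[-0.0952 -0.0248]
```

The glide is centred in the cradle (own x −95 mm, y −25 mm), so I'll continue.

```bash
python3 -m handwheel '{"grip":[-0.7,-0.7,-0.7,-0.7,-0.7],"offset":[[-0.2,0,0],[-0.25,0,0],[-0.25,0,0],[-0.25,0,0],[-0.25,0,0]],"angular":[[0,0,0],[0,0,0],[0,0,0],[0,0,0],[0,0,0]]}'
python3 -m handwheel '{"grip":[-0.7,-0.7,-0.7,-0.7,-0.7],"offset":[[-0.25,0,0],[-0.25,0,0],[-0.25,0,0],[-0.25,0,0],[-0.25,0,0]],"angular":[[0,0,0],[0,0,0],[0,0,0],[0,0,0],[0,0,0]]}'
python3 -m handwheel '{"grip":[-0.7,-0.7,-0.7,-0.7,-0.7],"offset":[[-0.25,0,0],[-0.25,0,0],[-0.25,0,0],[-0.25,0,0],[-0.1,0,0]],"angular":[[0,0,0],[0,0,0],[0,0,0],[0,0,0],[0,0,0]]}'
python3 where.py
python3 - <<'E'
from h import *
s=snap('side','side9.png'); i=s['image'][150:390,200:460]; cv2.imwrite('pics/side9c.png',cv2.resize(i[:,:,::-1],None,fx=2.4,fy=2.4))
E
```

```text
clock: 13.05
tcp_pos: [0.4721, -0.0438, 0.0563]
tcp_rot: [[0.053, 0.999, -0.0], [0.999, -0.053, -0.0], [-0.0, -0.0, -1.0]]
force: [0.3, 0.3, -0.3]
gripper_width: 0.0129
clock: 13.47
tcp_pos: [0.4695, -0.0938, 0.0563]
tcp_rot: [[0.053, 0.999, -0.0], [0.999, -0.053, 0.0], [-0.0, -0.0, -1.0]]
force: [-0.1, 0.2, 0.0]
gripper_width: 0.0131
clock: 13.88
tcp_pos: [0.4673, -0.1382, 0.0564]
tcp_rot: [[0.054, 0.999, 0.0], [0.999, -0.054, -0.0], [-0.0, 0.0, -1.0]]
force: [0.2, -0.0, 0.1]
gripper_width: 0.0133
t 13.8833 own [-0.0949 -0.1413] z 0.056368097488824626 w 0.013284938228640544 F [ 0.164  -0.0322  0.0882] yaw y -3.0691387050552428 tz [ 0.0002 -0.0004 -1.    ]
```

View pics/side9c.png

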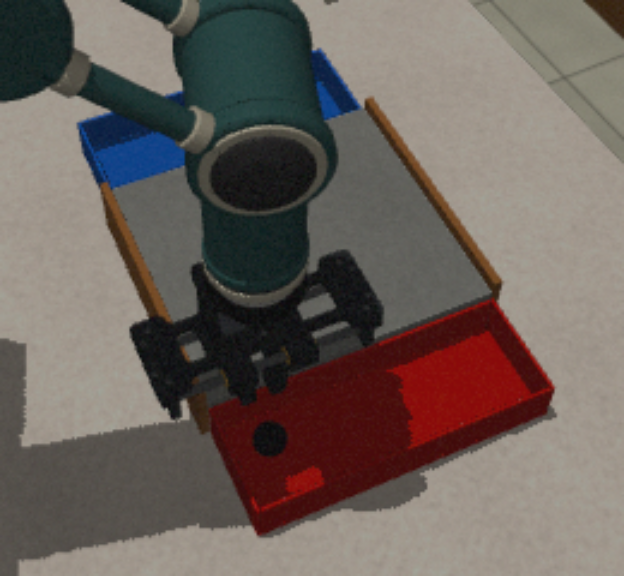

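The glide is in the red bin (crop 268,438). I'll lift, back away and check everything.

```bash
python3 -m handwheel '{"grip":[-0.7,-0.7,-0.7,-0.7,-0.7],"offset":[[0,0,-0.4],[0,0,-0.5],[0,0,-0.5],[0,0,-0.5],[0,0,-0.5]],"angular":[[0,0,0],[0,0,0],[0,0,0],[0,0,0],[0,0,0]]}'
python3 -m handwheel '{"grip":[-0.7,-0.7,-0.7,-0.7,-0.7],"offset":[[-0.8,0,-0.3],[-0.9,0,-0.3],[-0.9,0,0],[-0.9,0,0],[-0.9,0,0]],"angular":[[0,0,0],[0,0,0],[0,0,0],[0,0,0],[0,0,0]]}'
python3 -m handwheel '{"grip":[-0.7,-0.7,-0.7,-0.7,-0.7],"offset":[[-0.9,0,0],[-0.9,0,0],[-0.9,0,0],[-0.5,0,0],[0,0,0]],"angular":[[0,0,0],[0,0,0],[0,0,0],[0,0,0],[0,0,0]]}'
python3 where.py
python3 - <<'E'
from loc import *; from where import *
s=snap('side','sideA.png');t=snap('top','topA.png')
for n,im in(('top',t),('side',s)):
    o=cents(im,n)
    for k,z in(('brass',.012 if n=='side' else .02),('green',.092),('black',.018)):
        for r in o[k]: print(n,k,np.round(r[:2],1),ray(im,[r[:2]],z)[0][:2],own(ray(im,[r[:2]],z)[0]))
a=dict(np.load('pics/side1.npz'))['image'].astype(int)
# tin & brush unchanged?
for nm,im in(('top',t),):
    b=dict(np.load('pics/top1.npz'))['image'].astype(int); d=np.abs(b-im['image']).max(2)
    print('tin diff',d[160:225,105:165].mean(),'brush',d[190:275,465:500].mean(),'ref',d[90:140,110:180].mean())
E
```

```text
clock: 14.35
tcp_pos: [0.467, -0.1364, 0.153]
tcp_rot: [[0.053, 0.999, -0.0], [0.999, -0.053, 0.0], [0.0, -0.0, -1.0]]
force: [0.8, -0.5, 0.5]
gripper_width: 0.0133
clock: 14.77
tcp_pos: [0.458, -0.3139, 0.1769]
tcp_rot: [[0.052, 0.999, 0.001], [0.999, -0.052, -0.0], [-0.0, 0.001, -1.0]]
force: [-0.5, 1.3, 0.2]
gripper_width: 0.013
clock: 15.18
tcp_pos: [0.4507, -0.4443, 0.1761]
tcp_rot: [[0.056, 0.998, 0.0], [0.998, -0.056, -0.002], [-0.002, 0.0, -1.0]]
force: [0.3, -0.1, 0.2]
gripper_width: 0.0135
t 15.1833 own [-0.0954 -0.4479] z 0.17607932504164223 w 0.013455579296462924 F [ 0.2838 -0.1394  0.182 ] yaw y -3.203767632407325 tz [ 0.0003 -0.0017 -1.    ]
top brass [244.4 204.1] [0.6198 0.1675] [0.0414 0.1719]
top brass [244.9 185.5] [0.6669 0.1672] [0.0884 0.1741]
top green [309.6 228.7] [0.5458 0.006 ] [-0.0241  0.0068]
side green [310.2 239.6] [0.5435 0.002 ] [-0.0262  0.0026]
side black [253.9 277.8] [0.4082 0.0148] [-0.162   0.0083]
side black [306.3 197.9] [0.6233 0.1861] [0.0439 0.1907]
side black [404.9 366.4] [ 0.5916 -0.3146] [ 0.0385 -0.311 ]
side black [312.  332.7] [ 0.4626 -0.1665] [-0.0981 -0.1699]
tin diff 10.252307692307692 brush 27.82386554621849 ref 10.774
```

View pics/topA.png

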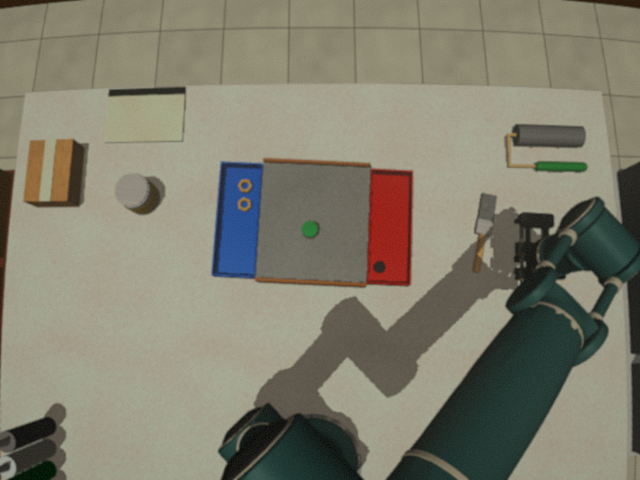

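View pics/sideA.png

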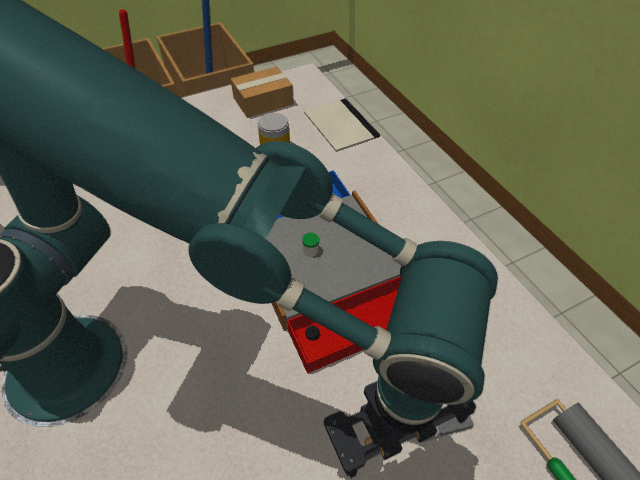

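The top view shows both nuts in the blue bin (245,185 and 244,204), the glide in the red bin (379,267), the pot at the same pixel as before, and the tin and brush as they were. The arm touches nothing.

```bash
python3 -m handwheel '{"grip":[-0.7,-0.7,-0.7,-0.7,-0.7],"offset":[[0,0,0],[0,0,0],[0,0,0],[0,0,0],[0,0,0]],"angular":[[0,0,0],[0,0,0],[0,0,0],[0,0,0],[0,0,0]]}'; python3 -c "
from station import ctrl
print(ctrl.finish_job())"
```

```text
clock: 15.7
tcp_pos: [0.4516, -0.4395, 0.1765]
tcp_rot: [[0.052, 0.999, 0.0], [0.999, -0.052, -0.0], [-0.0, 0.0, -1.0]]
force: [0.4, -0.0, -0.1]
gripper_width: 0.0137
the job is handed in; nothing more can be done
None
```

I swept both brass nuts off the +y end into the blue bin and the black glide off the −y end into the red bin, using nearly shut fingertips and lifting nothing. The job was handed in at about 15.7 s.

- **Nuts and glide:** in board coordinates the last pictures put the nuts at about (88, 174) and (41, 172) mm and the glide at about (−98, −170) mm, all inside their bins. The glide figure is from the side view only. The black mask missed the glide in the top view, though it is visible there in the red bin, at about px (379,267).
- **Pot:** its cap is at the same pixel in both views as at the start.
- **Tin:** the top-view difference from the first picture is at noise level.
- **Brush:** the picture-difference check was higher, at about 28 against 11 for an unchanged patch of counter. I put this down to the arm's shadow falling on the handle, because the brush looks to be in the same place by eye.
- **Robot:** it was clear of everything, with wrist forces near zero.

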